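# Widen an endoscope rack insert by one hole

### The arm

A 7-joint arm with a two-finger parallel gripper is mounted at the origin on the work surface. World frame = base frame: x ahead of the robot, y to its left, z up, the work surface at z = 0. Lengths are in m, angles in rad, forces in N, time in s.
With the tool pointing down it reaches from about 0.35 to 0.9 m from the base axis. Payload 8.1 kg.
Tool frame: the origin (TCP) lies at the very end of the fingers, on their centre line; the grasp point (between the pads) lies 19 mm behind it; z points along the fingers, y is the direction in which the jaws open and shut (so a half turn about z gives the same grasp; the last joint's range is limited). The gripper opens to 85 mm and grips with 20 to 120 N. Pads are 22 mm wide; open, the fingers measure 114 mm over their backs; the gripper's body (76 mm by 85 mm) begins 54 mm behind the grasp point. The pads swing forward as they close: fully open they stand 13 mm farther back than shut.
Start: joints at [1.014, 0.434, 0.025, 1.573, -0.012, 1.134, -0.075], TCP at [0.274, -0.562, 0.231] pointing down, gripper open.
Joint ranges: [-2.62, 2.62], [-0.44, 2.09], [-1.27, 1.32], [0.08, 2.57], [-1.32, 4.46], [0.12, 2], [-2.74, 2.74]. Speed limits (rad/s): [2.22, 2.22, 3.01, 3.01, 3.14, 3.14, 3.14].

### API

Orientations are given as a unit quaternion [x, y, z, w].
In Python, from cell import get_obs, camera, job_done gives the robot as it stands.
- The arm moves only by the tool play_rows, never from a script. Its argument "deltas" is a list of rows, each an object of numbers: "ax", "ay", "az": the turn, a rotation vector about the world's x, y, z in rad; "tx", "ty", "tz": the shift along the world's x, y, z in mm; "hand": the opening, from 0 (shut) to 1 (fully open). A call has 1 to 20 rows; each row shifts and turns the commanded pose from where the row before left it; what a row does not reach is not made up. A row lasts 1/8 s, in which the tool goes at most 62.5 mm and 10.7 degrees, less where a joint would pass 70% of its speed; a pose out of reach is approached as far as the arm can. A call is refused whole if a number of a shift passes 62.5 or a number of a turn 0.188, either way. A call with a gripper value outside its range is refused whole. The fingers move at their own pace and stop on an object; "grip_force" is the grip in N (left out, the last holds). Time passes only in rows, so rows that do not move let the fingers close. It gives the time, the measured TCP pose, the force and the opening at its end, in the units of the state.
- get_obs(): the state, without advancing time (a new reading comes with each control period).
- camera(name): name is "side" or "top" or "wrist"; returns a dict with "color" (400x640x3 uint8, red, green, blue), "mtx" (3x3 intrinsics, pixels), "origin" and "orientation" of the camera in the world. Camera axes: x right, y down, z forward; pixel columns grow to the right and rows downward; lengths in m; the calibration is good to about 2 mm. The wrist camera is an equidistant fisheye: a pixel r from the principal point sees the ray r / f radians off the axis. A picture is of the moment at which its call begins. There is no depth.
- job_done(): hands the job in, once; it reports no verdict.
The state is a dict: "clock": time; "qpos": joint angles; "joint_velocities": joint speeds; "tau": joint torques, N m; "eef_pos": TCP position; "tool_rot": TCP orientation; "force": force on the tool from outside, world axes, zero at the start; "wrist_torque": the same for the moment, N m; "finger_gap": opening from 0.0 (shut) to 1.0 (fully open).
Only numpy, scipy, OpenCV 4.12 (cv2) and the standard library are available. Lean on these libraries where they do the work, as an engineer would, in place of code of your own. Each camera call takes 0.05 s, during which the arm holds its last target.

### The job

On the washer-rack insert with the blue knob, pull the spring plunger straight up to its stop, slide the carriage one hole along the bar, away from the fixed white rest, and let the pin go fully down into that next hole. Finish while still gripping the blue knob with the pin held fully home: do not let go. Leave the insert with the yellow knob alone and do not knock the other things about.

Things in the scene. Friction and masses are not known exactly. Their poses are not given: they have to be found in the camera images.
- blue_unit: To adjust: fixed insert with the blue knob, green-painted steel base plate 300 x 130 x 8 mm. Origin: centre of the plate's underside; x along the index bar, z up. The aluminium bar (34 mm wide, top face 50 mm up) has five square 12 mm holes at x = -70, -30, 10, 50, 90 mm, y = 0. A grey carriage rides on it, at the start at x = -30 mm, locked in the second hole.
- blue_knob_center (a point): centre of the blue knob, an upright cylinder 28 mm in diameter, 38 mm tall; 121 mm above the table with the pin down (knob from 102 to 140 mm), on the carriage's middle, so at x = -30, y = 0 mm of its unit at the start. Below it a 12 mm stem, then the carriage's black boss up to 92 mm. Axes parallel to the unit's.
- blue_carriage (a joint): slide of the blue unit's carriage along its bar, m: 0 at the start, grows along the unit's +x, away from the fixed rest; the next hole is at 0.040. Range -0.04 to 0.12. Friction about 2 N with the pin lifted, locked (1.5 mm of play each way) with the pin in a hole.
- blue_plunger (a joint): lift of the blue unit's spring plunger and knob, m: 0 = pin fully down in a hole (8 mm deep), 0.008 = pin tip on the bar between holes, 0.014 = upper stop. A spring pushes it down with 3 N at 0, 6.5 N at the stop. The 9 mm pin has a round tip and drops in within about 1.5 mm of a hole's middle; it does not latch up.
- blue_knob: the blue knob as a solid body; its origin lies on the knob's axis at table height, 121 mm under the knob's centre, when the pin is down
- blue_carriage_top (a point): middle of the top face of the blue unit's grey carriage (50 mm along the bar, 56 mm across, top 84 mm above the table), under the knob; a white U rest sits at its +y side, 46 mm off, prongs up to 95 mm
- blue_next_hole (a point): middle of the next hole, in the bar's top face 50 mm above the table: where the pin must go; at x = 10, y = 0 mm of the unit
- blue_fixed_rest (a point): the fixed white U rest at the -x end of the blue unit (x = -125, y = 46 mm, prongs up to 93 mm above the table)
- yellow_unit: Leave alone: fixed insert with the yellow knob, green-painted steel base plate 300 x 130 x 8 mm. Origin: centre of the plate's underside; x along the index bar, z up. The aluminium bar (34 mm wide, top face 50 mm up) has five square 12 mm holes at x = -70, -30, 10, 50, 90 mm, y = 0. A grey carriage rides on it, at the start at x = -30 mm, locked in the second hole.
- yellow_carriage (a joint): slide of the yellow unit's carriage along its bar, m: 0 at the start, grows along the unit's +x, away from the fixed rest; the next hole is at 0.040. Range -0.04 to 0.12. Friction about 2 N with the pin lifted, locked (1.5 mm of play each way) with the pin in a hole.
- yellow_plunger (a joint): lift of the yellow unit's spring plunger and knob, m: 0 = pin fully down in a hole (8 mm deep), 0.008 = pin tip on the bar between holes, 0.014 = upper stop. A spring pushes it down with 3 N at 0, 6.5 N at the stop. The 9 mm pin has a round tip and drops in within about 1.5 mm of a hole's middle; it does not latch up.
- bowl: bystander: small steel bowl, 84 mm across, 40 mm tall; origin at the centre of its underside
- valve: bystander: red valve button, 30 mm across, 42 mm tall, standing; origin at the centre of its underside
- detergent: bystander: white bottle with green label, 56 mm across, 130 mm tall; origin at the centre of its underside
- brush: bystander: green-handled cleaning brush lying flat, 170 mm long; origin at the centre of its underside
- beaker: bystander: clear plastic beaker, 70 mm across, 90 mm tall; origin at the centre of its underside
- scope_head: bystander: black endoscope control head lying flat, about 190 mm long, 60 mm tall; origin at the centre of its underside
- cap_disc: bystander: orange round cap, 44 mm across, 18 mm tall; origin at the centre of its underside

How it is judged:
On the way, in this order (a step that is already met when the one before it is completed fails the run):
1. the blue plunger is pulled up to its stop while the carriage is still at its first hole (value of joint blue_plunger above 0.011 m and value of joint blue_carriage between -0.006 and 0.006 m), for 0.1 s.
2. the carriage slides off towards the next hole with the pin out of its hole (value of joint blue_carriage above 0.012 m and value of joint blue_plunger above 0.006 m), for 0.05 s.
3. the pin is fully down in the next hole (value of joint blue_carriage between 0.036 and 0.044 m and value of joint blue_plunger below 0.002 m), for 0.2 s.
At the end, for the whole second after the job is handed in: The blue carriage stands at the next hole (40 mm from its start, within 4 mm), its plunger is within 2 mm of fully down, and the fingers still hold the blue knob (over 3 N of contact, grasp point within 35 mm of the knob's centre) (all of step 3 and contact force between the fingers and blue_knob above 3 N and distance between the grasp point and blue_knob_center below 0.035 m); the arm keeps its last pose, push and grip.
It fails at once if the yellow insert's plunger or carriage is moved (over 4 mm) (value of joint any of yellow_plunger, yellow_carriage above 0.004 m or value of joint yellow_carriage below -0.004 m).
It fails at once if a bystander is pushed over 30 mm from its place (distance of any of bowl, valve, detergent, brush, beaker, scope_head, cap_disc from where it was at the start of the episode above 0.03 m).
It also fails if it takes over 35 s, if anything falls off the work surface, if the arm or the gripper's body presses on something with over 40 N, if the wrist force passes 120 N, or if a joint passes its speed limit or range.

## Working session

There is one attempt and no reset: what is moved stays moved. The work goes in short steps, Python scripts to look and compute and a tool call to move; the robot and the scene stay as the last step left them, time stands still between calls to the robot, and variables do not carry over. Pictures are saved under pics/ and viewed, and the job is handed in when it is done.

Besides the shell and the picture viewer there is one more tool, called after "Call:" as a command line: name --argument value ..., lists and objects as JSON in quotes. play_rows: Moves the arm, as the interface text tells. Its arguments: {"type":"object","properties":{"deltas":{"type":"array","items":{"type":"object","properties":{"ax":{"type":"number"},"ay":{"type":"number"},"az":{"type":"number"},"tx":{"type":"number"},"ty":{"type":"number"},"tz":{"type":"number"},"hand":{"type":"number"}}}},"grip_force":{"type":"number"}},"required":["deltas"]}

```bash
mkdir -p pics; ls; python3 - <<'E'
from cell import get_obs,camera
import cv2,numpy as np
o=get_obs()
for k,v in o.items(): print(k,np.round(v,4))
for n in ["side","top","wrist"]:
    c=camera(n); cv2.imwrite(f"pics/{n}0.png",c["color"][:,:,::-1]); print(n,np.round(c["mtx"],2).tolist(),np.round(c["origin"],4),np.round(c["orientation"],4))
E
```

```text
pics
clock 0.0
qpos [ 1.0144  0.4352  0.025   1.5741 -0.0116  1.134  -0.0751]
joint_velocities [ 0.0017  0.0005  0.0006  0.0007 -0.0024  0.0004  0.0001]
tau [-2.00000e-04 -6.70470e+01  1.02530e+00 -3.16214e+01  1.58000e-02
  1.24000e-02 -0.00000e+00]
eef_pos [ 0.2737 -0.5613  0.2305]
tool_rot [ 9.744e-01  2.249e-01 -2.000e-04 -7.000e-04]
force [ 0.6679 -0.1337 -0.7081]
wrist_torque [-0.0037  0.0062  0.0014]
finger_gap 1.0014
side [[451.24, 0.0, 315.82], [0.0, 451.24, 205.7], [0.0, 0.0, 1.0]] [ 0.3096 -1.1019  0.7946] [ 0.8657 -0.0862  0.0353 -0.4918]
top [[386.59, 0.0, 311.59], [0.0, 386.59, 201.03], [0.0, 0.0, 1.0]] [ 2.1980e-01 -1.1000e-03  1.5157e+00] [-0.7012  0.7066 -0.071   0.0632]
wrist [[309.71, 0.0, 320.53], [0.0, 309.71, 198.02], [0.0, 0.0, 1.0]] [ 0.3449 -0.5276  0.374 ] [ 0.8375 -0.5232 -0.0845  0.133 ]
```

View pics/side0.png

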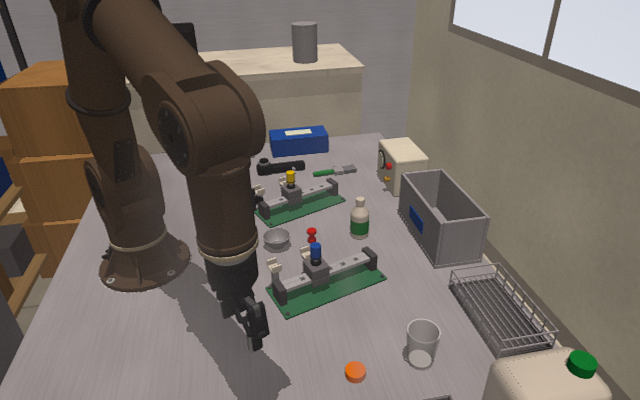

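View pics/top0.png

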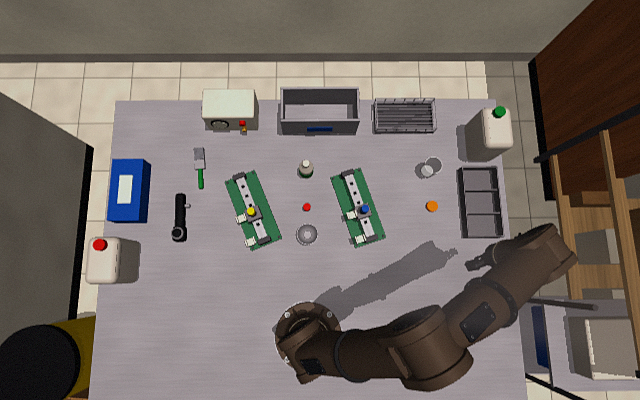

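View pics/wrist0.png

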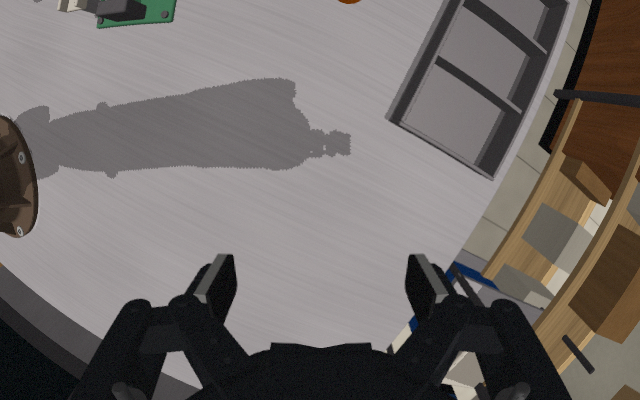

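```bash
python3 - <<'E'
import cv2
a=cv2.imread("pics/top0.png")[150:260,310:410]; cv2.imwrite("pics/c1.png",cv2.resize(a,None,fx=5.4,fy=5.4,interpolation=cv2.INTER_CUBIC))
a=cv2.imread("pics/side0.png")[225:315,255:395]; cv2.imwrite("pics/c2.png",cv2.resize(a,None,fx=5.5,fy=5.5,interpolation=cv2.INTER_CUBIC))
E
```

```text
(no output)
```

View pics/c1.png

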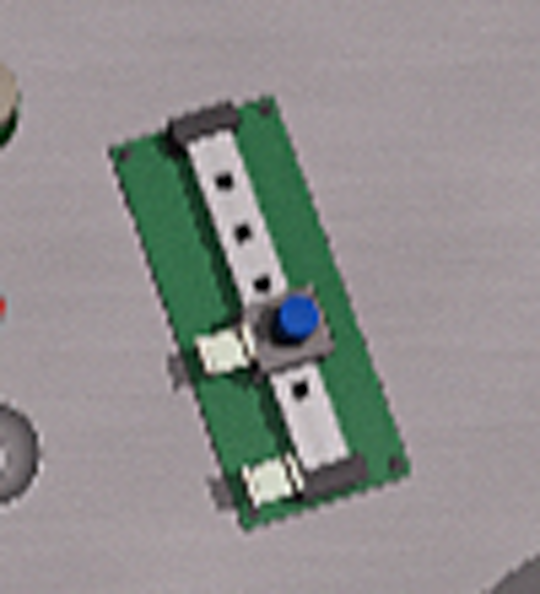

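View pics/c2.png

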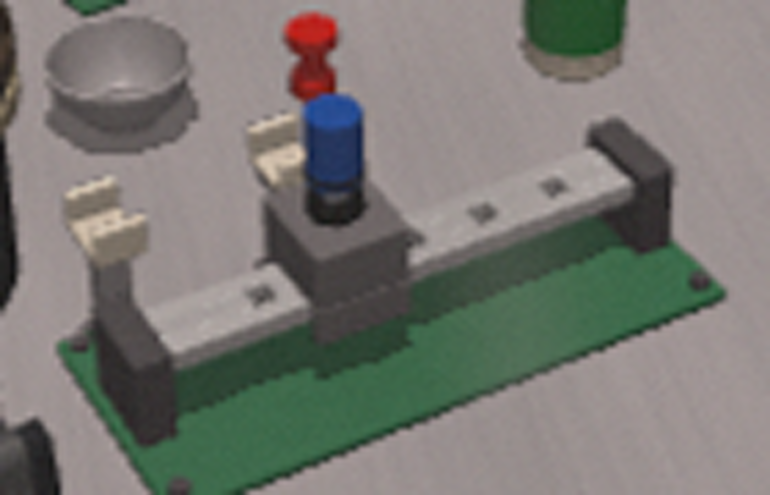

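```bash
cat > h.py <<'E'
import numpy as np,cv2
from scipy.spatial.transform import Rotation as R
def proj(c,P):
    P=np.atleast_2d(P); p=R.from_quat(c["orientation"]).inv().apply(P-np.array(c["origin"]))
    uv=p@np.array(c["mtx"]).T; return uv[:,:2]/uv[:,2:]
def unit(p,L):
    L=np.atleast_2d(L).astype(float)/1000; c,s=np.cos(p[2]),np.sin(p[2])
    return np.c_[p[0]+c*L[:,0]-s*L[:,1],p[1]+s*L[:,0]+c*L[:,1],L[:,2]]
E
python3 - <<'E'
from h import *
from cell import camera
from scipy.optimize import least_squares
T=camera("top");S=camera("side")
tl=[[90,0,50],[50,0,50],[10,0,50],[-70,0,50],[150,65,8],[150,-65,8],[-150,-65,8],[-150,65,8],[-30,0,140]]
tp=np.array([[225,181],[243,233],[262,285],[301,390],[110,150],[272,97],[409,470],[245,529],[299,313]])
tp=(tp+.5)/5.4-.5+[310,150]
sl=[[-70,0,50],[50,0,50],[90,0,50],[-150,65,8],[150,-65,8],[-30,0,140]]
sp=np.array([[262,294],[483,212],[553,187],[60,350],[722,293],[333,107]])
sp=(sp+.5)/5.5-.5+[255,225]
def f(p,w=(1,1)): return np.r_[w[0]*(proj(T,unit(p,tl))-tp).ravel(),w[1]*(proj(S,unit(p,sl))-sp).ravel()]
for w in [(1,1),(1,0),(0,1)]:
    r=least_squares(f,[.5,-.15,.3],args=(w,)); print(w,r.x); 
    if w==(1,1): print(np.round(r.fun.reshape(-1,2),2)); q=r.x
    print("knob",unit(r.x,[-30,0,121]),"next",unit(r.x,[10,0,121]), "tcp yaw")
E
```

```text
(1, 1) [ 0.48698387 -0.20055524  0.31896709]
[[-0.43 -0.15]
 [-0.26 -0.28]
 [-0.25 -0.32]
 [-0.3  -0.31]
 [-0.53 -0.69]
 [-0.22 -0.83]
 [ 0.79  0.29]
 [-0.06  0.09]
 [-0.13  0.15]
 [-0.29  0.74]
 [-0.09  0.57]
 [-0.08  0.36]
 [-1.49 -0.86]
 [ 1.14 -0.51]
 [-0.23  1.08]]
knob [[ 0.45849707 -0.20996282  0.121     ]] next [[ 0.49647947 -0.19741938  0.121     ]] tcp yaw
(1, 0) [ 0.48613482 -0.20110912  0.31537668]
knob [[ 0.45761443 -0.21041436  0.121     ]] next [[ 0.49564161 -0.19800737  0.121     ]] tcp yaw
(0, 1) [ 0.48774672 -0.19949507  0.32565396]
knob [[ 0.45932347 -0.20909292  0.121     ]] next [[ 0.49722114 -0.19629578  0.121     ]] tcp yaw
```

Call:
play_rows --deltas '[{"tx": 18.5,"ty": 35,"tz": -2,"az": 0.1436,"hand": 1},{"tx": 18.5,"ty": 35,"tz": -2,"az": 0.1436,"hand": 1},{"tx": 18.5,"ty": 35,"tz": -2,"az": 0.1436,"hand": 1},{"tx": 18.5,"ty": 35,"tz": -2,"az": 0.1436,"hand": 1},{"tx": 18.5,"ty": 35,"tz": -2,"az": 0.1436,"hand": 1},{"tx": 18.5,"ty": 35,"tz": -2,"az": 0.1436,"hand": 1},{"tx": 18.5,"ty": 35,"tz": -2,"az": 0.1436,"hand": 1},{"tx": 18.5,"ty": 35,"tz": -2,"az": 0.1436,"hand": 1},{"tx": 18.5,"ty": 35,"tz": -2,"az": 0.1436,"hand": 1},{"tx": 18.5,"ty": 35,"tz": -2,"az": 0.1436,"hand": 1},{"hand": 1},{"hand": 1}]' --grip_force 40

```text
invalid input
```

```bash
cat > look.py <<'E'
import sys
from h import *
from cell import camera,get_obs
k=sys.argv[1]
o=get_obs(); m=R.from_quat(o["tool_rot"]).as_matrix()
print(o["clock"],np.round(o["eef_pos"],4),"y ang",np.arctan2(m[1,1],m[0,1]),"z",np.round(m[:,2],3),"F",np.round(o["force"],2),"gap",o["finger_gap"],"q",np.round(o["qpos"],2))
for n in sys.argv[2:]:
    c=camera(n); im=c["color"][:,:,::-1]
    if n=="side": im=cv2.resize(im[180:330,220:420],None,fx=4,fy=4,interpolation=cv2.INTER_CUBIC)
    if n=="top": im=cv2.resize(im[150:260,310:410],None,fx=5.4,fy=5.4,interpolation=cv2.INTER_CUBIC)
    cv2.imwrite(f"pics/{n}{k}.png",im)
E
python3 look.py 1 wrist side top
```

```text
0.25 [ 0.2739 -0.5616  0.231 ] y ang -1.1171016026853835 z [-0.     0.001 -1.   ] F [ 0.2  -0.38  0.96] gap 1.0008082200630344 q [ 1.01  0.43  0.02  1.57 -0.01  1.13 -0.08]
```

Call:
play_rows --deltas '[{"ax": 0,"ay": 0,"az": 0.1436,"tx": 18.5,"ty": 35,"tz": -2,"hand": 1},{"ax": 0,"ay": 0,"az": 0.1436,"tx": 18.5,"ty": 35,"tz": -2,"hand": 1}]' --grip_force 40

```text
clock: 0.65
eef_pos: [0.3112, -0.4911, 0.2272]
tool_rot: [0.931, 0.364, -0.0, 0.0]
force: [0.4, -0.8, -0.3]
finger_gap: 1.002
```

Call:
play_rows --deltas '[{"ax": 0,"ay": 0,"az": 0.1436,"tx": 18.5,"ty": 35,"tz": -2,"hand": 1},{"ax": 0,"ay": 0,"az": 0.1436,"tx": 18.5,"ty": 35,"tz": -2,"hand": 1},{"ax": 0,"ay": 0,"az": 0.1436,"tx": 18.5,"ty": 35,"tz": -2,"hand": 1},{"ax": 0,"ay": 0,"az": 0.1436,"tx": 18.5,"ty": 35,"tz": -2,"hand": 1},{"ax": 0,"ay": 0,"az": 0.1436,"tx": 18.5,"ty": 35,"tz": -2,"hand": 1},{"ax": 0,"ay": 0,"az": 0.1436,"tx": 18.5,"ty": 35,"tz": -2,"hand": 1},{"ax": 0,"ay": 0,"az": 0.1436,"tx": 18.5,"ty": 35,"tz": -2,"hand": 1},{"ax": 0,"ay": 0,"az": 0.1436,"tx": 17.5,"ty": 35,"tz": -2,"hand": 1},{"ax": 0,"ay": 0,"az": 0,"tx": 0,"ty": 0,"tz": 0,"hand": 1}]' --grip_force 40

```text
clock: 1.78
eef_pos: [0.4594, -0.2086, 0.2115]
tool_rot: [0.583, 0.812, 0.001, 0.0]
force: [-0.2, -1.4, 0.2]
finger_gap: 0.997
```

```bash
python3 look.py 2 wrist side top
```

```text
1.775 [ 0.4594 -0.2086  0.2115] y ang 0.3255492443834718 z [ 0.001  0.001 -1.   ] F [-0.18 -1.36  0.25] gap 0.9971184044111129 q [ 0.66  0.3  -0.43  1.86  0.14  1.01  0.5 ]
```

View pics/wrist2.png

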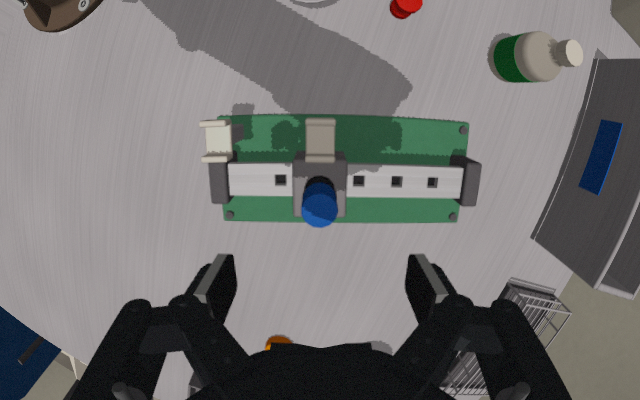

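View pics/side2.png

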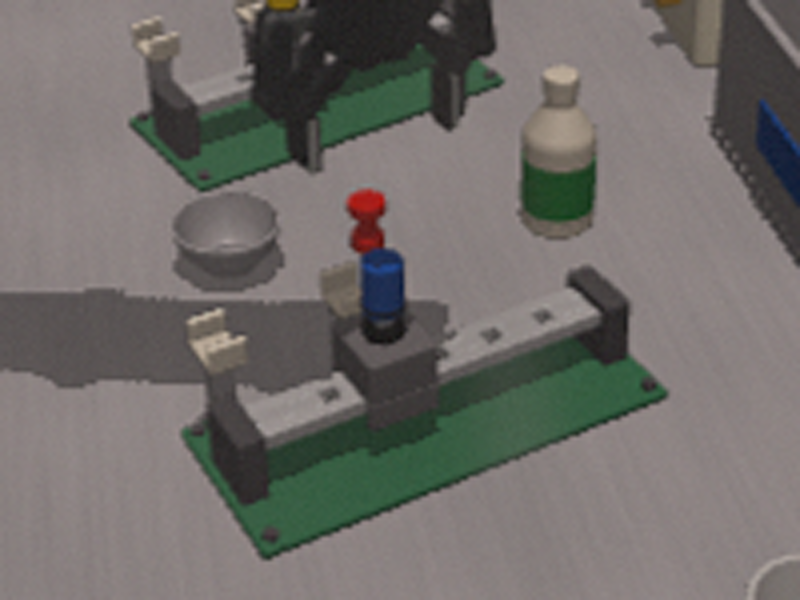

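```bash
cat >> h.py <<'E'
def projw(c,P):
    P=np.atleast_2d(P); p=R.from_quat(c["orientation"]).inv().apply(P-np.array(c["origin"]))
    rr=np.hypot(p[:,0],p[:,1]); th=np.arctan2(rr,p[:,2]); m=np.array(c["mtx"])
    return np.c_[m[0,2]+m[0,0]*th*p[:,0]/rr,m[1,2]+m[1,1]*th*p[:,1]/rr]
E
python3 - <<'E'
from h import *
from cell import camera
from scipy.optimize import least_squares
c=camera("wrist"); q=[.48698,-.20056,.319]
L=[[-70,0,50],[10,0,50],[50,0,50],[90,0,50],[-30,0,140],[-30,0,102]]
print(np.round(projw(c,unit(q,L)),1), c["origin"])
im=c["color"][110:235,200:490,::-1]
cv2.imwrite("pics/w2c.png",cv2.resize(im,None,fx=2.75,fy=2.75,interpolation=cv2.INTER_CUBIC))
E
```

```text
[[284.1 176.8]
 [362.6 176.6]
 [400.5 176.9]
 [436.1 177.4]
 [324.4 206.5]
 [323.9 191.5]] [ 0.43185258 -0.137816    0.35471442]
```

View pics/w2c.png

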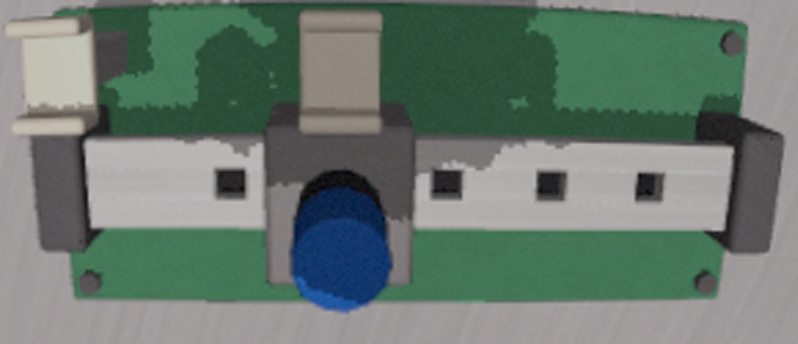

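Call:
play_rows --deltas '[{"ax": 0,"ay": 0,"az": -0.006,"tx": -1,"ty": -1.4,"tz": -25,"hand": 1},{"ax": 0,"ay": 0,"az": 0,"tx": 0,"ty": 0,"tz": -25,"hand": 1},{"ax": 0,"ay": 0,"az": 0,"tx": 0,"ty": 0,"tz": -10,"hand": 1},{"ax": 0,"ay": 0,"az": 0,"tx": 0,"ty": 0,"tz": 0,"hand": 1},{"ax": 0,"ay": 0,"az": 0,"tx": 0,"ty": 0,"tz": 0,"hand": 1}]'

```text
clock: 2.6
eef_pos: [0.4574, -0.2135, 0.1521]
tool_rot: [0.589, 0.808, 0.0, 0.001]
force: [0.5, 1.2, -0.5]
finger_gap: 1.004
```

```bash
python3 look.py 3 wrist
```

```text
2.6 [ 0.4574 -0.2135  0.1521] y ang 0.31236746412278676 z [ 0.001 -0.001 -1.   ] F [ 0.52  1.16 -0.51] gap 1.003783656017531 q [ 0.65  0.36 -0.41  1.94  0.19  0.88  0.46]
```

View pics/wrist3.png

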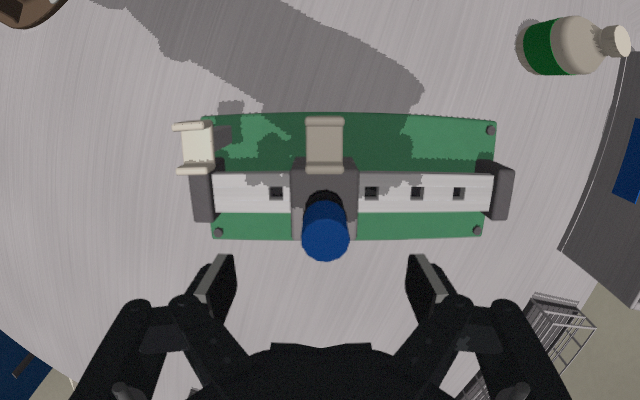

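Call:
play_rows --deltas '[{"ax": 0,"ay": 0,"az": 0.006,"tx": 1.1,"ty": 3.4,"tz": 0,"hand": 1},{"ax": 0,"ay": 0,"az": 0,"tx": 0,"ty": 0,"tz": -16,"hand": 1},{"ax": 0,"ay": 0,"az": 0,"tx": 0,"ty": 0,"tz": -16,"hand": 1},{"ax": 0,"ay": 0,"az": 0,"tx": 0,"ty": 0,"tz": -10,"hand": 1},{"ax": 0,"ay": 0,"az": 0,"tx": 0,"ty": 0,"tz": -5,"hand": 1},{"ax": 0,"ay": 0,"az": 0,"tx": 0,"ty": 0,"tz": 0,"hand": 1},{"ax": 0,"ay": 0,"az": 0,"tx": 0,"ty": 0,"tz": 0,"hand": 1},{"ax": 0,"ay": 0,"az": 0,"tx": 0,"ty": 0,"tz": 0,"hand": 1}]'

```text
clock: 3.65
eef_pos: [0.4584, -0.2099, 0.1047]
tool_rot: [0.586, 0.81, 0.0, 0.0]
force: [-0.1, 0.3, 0.1]
finger_gap: 1.0
```

```bash
python3 look.py 4 wrist
```

```text
3.65 [ 0.4584 -0.2099  0.1047] y ang 0.31883592575148095 z [ 0.001 -0.    -1.   ] F [-0.08  0.27  0.13] gap 0.9995612372759344 q [ 0.62  0.43 -0.39  1.99  0.23  0.77  0.42]
```

View pics/wrist4.png

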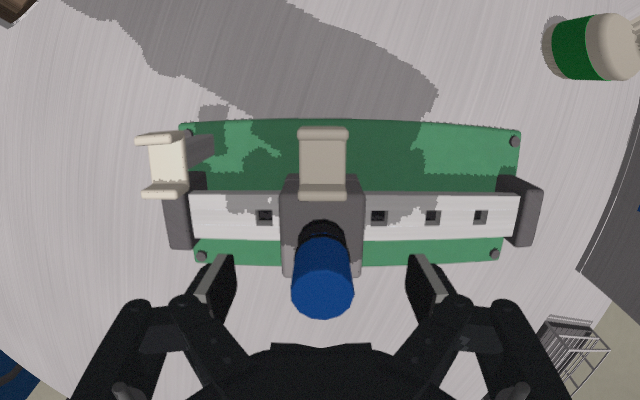

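Call:
play_rows --deltas '[{"ax": 0,"ay": 0,"az": 0,"tx": 0,"ty": 0,"tz": 0,"hand": 0},{"ax": 0,"ay": 0,"az": 0,"tx": 0,"ty": 0,"tz": 0,"hand": 0},{"ax": 0,"ay": 0,"az": 0,"tx": 0,"ty": 0,"tz": 0,"hand": 0},{"ax": 0,"ay": 0,"az": 0,"tx": 0,"ty": 0,"tz": 0,"hand": 0},{"ax": 0,"ay": 0,"az": 0,"tx": 0,"ty": 0,"tz": 0,"hand": 0},{"ax": 0,"ay": 0,"az": 0,"tx": 0,"ty": 0,"tz": 0,"hand": 0},{"ax": 0,"ay": 0,"az": 0,"tx": 0,"ty": 0,"tz": 0,"hand": 0}]' --grip_force 50

```text
clock: 4.58
eef_pos: [0.4583, -0.2098, 0.1045]
tool_rot: [0.586, 0.81, 0.0, 0.0]
force: [-0.7, 0.8, 5.4]
finger_gap: 0.315
```

```bash
python3 look.py 5 wrist side
```

```text
4.575 [ 0.4583 -0.2098  0.1045] y ang 0.31902598512828356 z [ 0. -0. -1.] F [-0.75  0.78  5.35] gap 0.3152758827232932 q [ 0.62  0.43 -0.39  1.99  0.23  0.77  0.42]
```

View pics/wrist5.png

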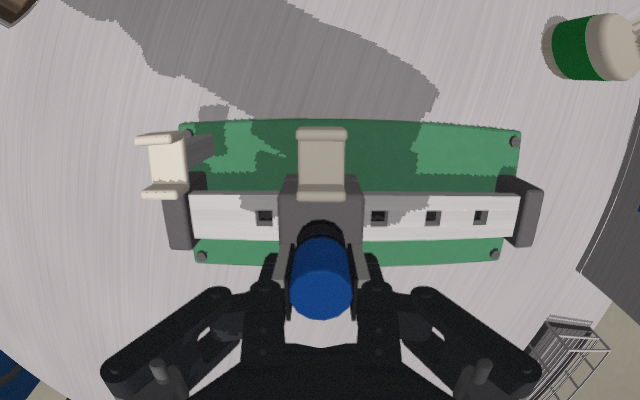

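View pics/side5.png

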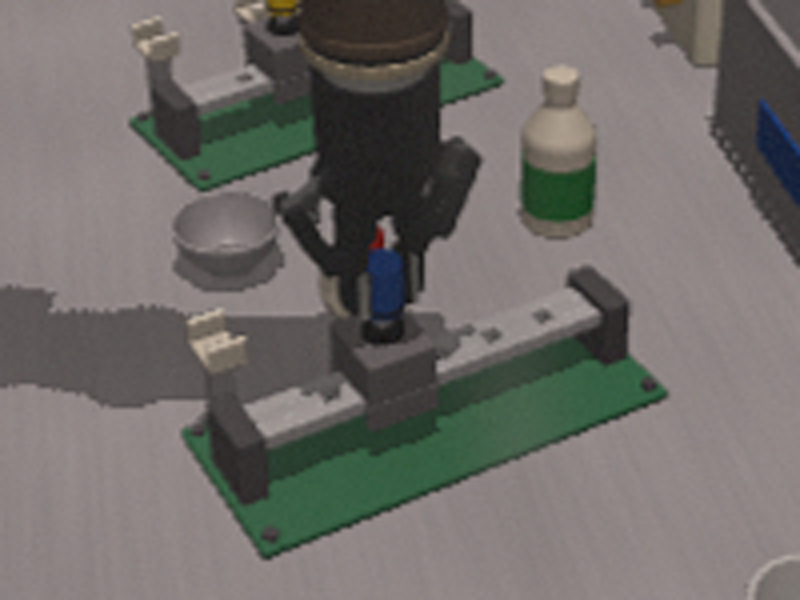

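Call:
play_rows --deltas '[{"ax": 0,"ay": 0,"az": 0,"tx": 0,"ty": 0,"tz": 4,"hand": 0},{"ax": 0,"ay": 0,"az": 0,"tx": 0,"ty": 0,"tz": 4,"hand": 0},{"ax": 0,"ay": 0,"az": 0,"tx": 0,"ty": 0,"tz": 3,"hand": 0},{"ax": 0,"ay": 0,"az": 0,"tx": 0,"ty": 0,"tz": 2,"hand": 0},{"ax": 0,"ay": 0,"az": 0,"tx": 0,"ty": 0,"tz": 0,"hand": 0},{"ax": 0,"ay": 0,"az": 0,"tx": 0,"ty": 0,"tz": 0,"hand": 0}]'

```text
clock: 5.42
eef_pos: [0.458, -0.2098, 0.1172]
tool_rot: [0.586, 0.81, -0.0, -0.0]
force: [1.9, -0.0, -6.6]
finger_gap: 0.314
```

```bash
python3 look.py 6 wrist side
```

```text
5.425 [ 0.458  -0.2098  0.1172] y ang 0.31886179709700935 z [-0.  0. -1.] F [ 1.87 -0.03 -6.55] gap 0.3136295100131773 q [ 0.63  0.41 -0.4   1.97  0.22  0.8   0.43]
```

View pics/side6.png

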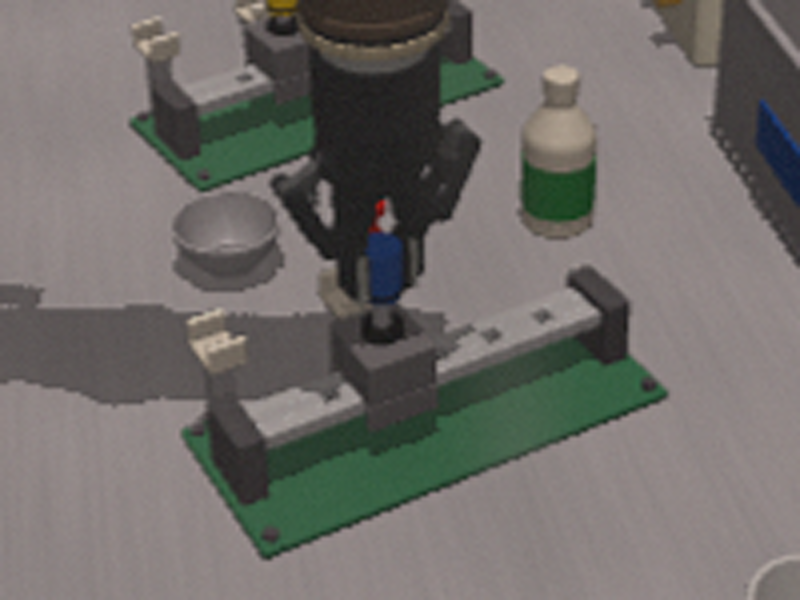

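Call:
play_rows --deltas '[{"ax": 0,"ay": 0,"az": 0,"tx": 0,"ty": 0,"tz": 1.3,"hand": 0},{"ax": 0,"ay": 0,"az": 0,"tx": 0,"ty": 0,"tz": 0,"hand": 0},{"ax": 0,"ay": 0,"az": 0,"tx": 0,"ty": 0,"tz": 0,"hand": 0}]'

```text
clock: 5.9
eef_pos: [0.458, -0.2098, 0.1186]
tool_rot: [0.586, 0.81, -0.0, -0.0]
force: [0.6, -1.2, -6.8]
finger_gap: 0.313
```

Call:
play_rows --deltas '[{"ax": 0,"ay": 0,"az": 0,"tx": 1.9,"ty": 0.63,"tz": -0.5,"hand": 0},{"ax": 0,"ay": 0,"az": 0,"tx": 3.8,"ty": 1.25,"tz": 0,"hand": 0},{"ax": 0,"ay": 0,"az": 0,"tx": 5.7,"ty": 1.88,"tz": 0,"hand": 0},{"ax": 0,"ay": 0,"az": 0,"tx": 5.7,"ty": 1.88,"tz": 0,"hand": 0},{"ax": 0,"ay": 0,"az": 0,"tx": 5.7,"ty": 1.88,"tz": 0,"hand": 0},{"ax": 0,"ay": 0,"az": 0,"tx": 5.7,"ty": 1.88,"tz": 0,"hand": 0},{"ax": 0,"ay": 0,"az": 0,"tx": 5.7,"ty": 1.88,"tz": 0,"hand": 0},{"ax": 0,"ay": 0,"az": 0,"tx": 3.8,"ty": 1.25,"tz": 0,"hand": 0},{"ax": 0,"ay": 0,"az": 0,"tx": 0,"ty": 0,"tz": 0,"hand": 0},{"ax": 0,"ay": 0,"az": 0,"tx": 0,"ty": 0,"tz": 0,"hand": 0},{"ax": 0,"ay": 0,"az": 0,"tx": 0,"ty": 0,"tz": 0,"hand": 0}]'

```text
clock: 7.28
eef_pos: [0.4969, -0.1971, 0.1185]
tool_rot: [0.586, 0.81, 0.0, 0.001]
force: [2.9, -1.4, -5.4]
finger_gap: 0.316
```

```bash
python3 look.py 7 wrist side
```

```text
7.275 [ 0.4969 -0.1971  0.1185] y ang 0.3191312454684086 z [ 0.002  0.    -1.   ] F [ 2.89 -1.4  -5.36] gap 0.3164196289906586 q [ 0.57  0.45 -0.39  1.9   0.23  0.83  0.38]
```

View pics/side7.png

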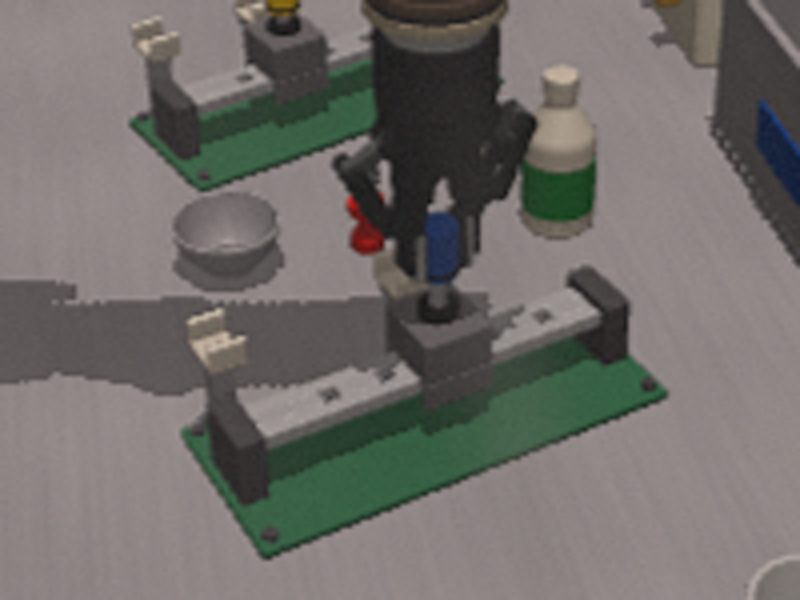

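View pics/wrist7.png

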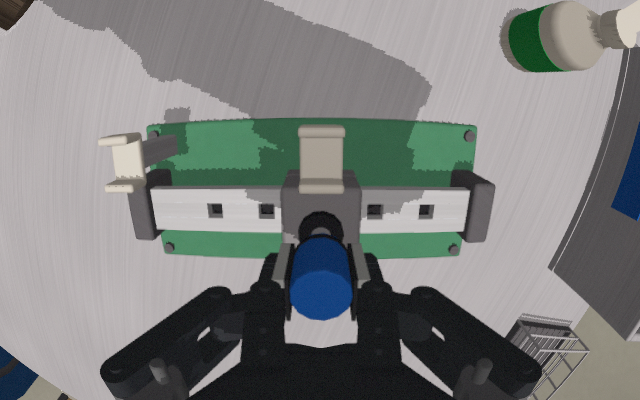

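Call:
play_rows --deltas '[{"ax": 0,"ay": 0,"az": 0,"tx": 0,"ty": 0,"tz": -3,"hand": 0},{"ax": 0,"ay": 0,"az": 0,"tx": 0,"ty": 0,"tz": -3,"hand": 0},{"ax": 0,"ay": 0,"az": 0,"tx": 0,"ty": 0,"tz": -2,"hand": 0},{"ax": 0,"ay": 0,"az": 0,"tx": 0,"ty": 0,"tz": 0,"hand": 0},{"ax": 0,"ay": 0,"az": 0,"tx": 0,"ty": 0,"tz": 0,"hand": 0}]'

```text
clock: 8.0
eef_pos: [0.4961, -0.1973, 0.1102]
tool_rot: [0.586, 0.81, 0.0, 0.0]
force: [3.2, -2.9, -5.7]
finger_gap: 0.311
```

Call:
play_rows --deltas '[{"ax": 0,"ay": 0,"az": 0,"tx": 0,"ty": 0,"tz": -2,"hand": 0},{"ax": 0,"ay": 0,"az": 0,"tx": 0,"ty": 0,"tz": -2,"hand": 0},{"ax": 0,"ay": 0,"az": 0,"tx": 0,"ty": 0,"tz": -1.5,"hand": 0},{"ax": 0,"ay": 0,"az": 0,"tx": 0,"ty": 0,"tz": -0.5,"hand": 0},{"ax": 0,"ay": 0,"az": 0,"tx": 0,"ty": 0,"tz": 0,"hand": 0},{"ax": 0,"ay": 0,"az": 0,"tx": 0,"ty": 0,"tz": 0,"hand": 0}]'

```text
clock: 8.75
eef_pos: [0.4962, -0.1973, 0.1046]
tool_rot: [0.586, 0.81, -0.0, 0.0]
force: [-0.3, -2.4, 6.0]
finger_gap: 0.315
```

```bash
python3 look.py 8 wrist side
```

```text
8.75 [ 0.4962 -0.1973  0.1046] y ang 0.31892249564887665 z [ 0. -0. -1.] F [-0.27 -2.43  6.04] gap 0.3153576099680047 q [ 0.57  0.47 -0.39  1.92  0.24  0.8   0.37]
```

View pics/side8.png

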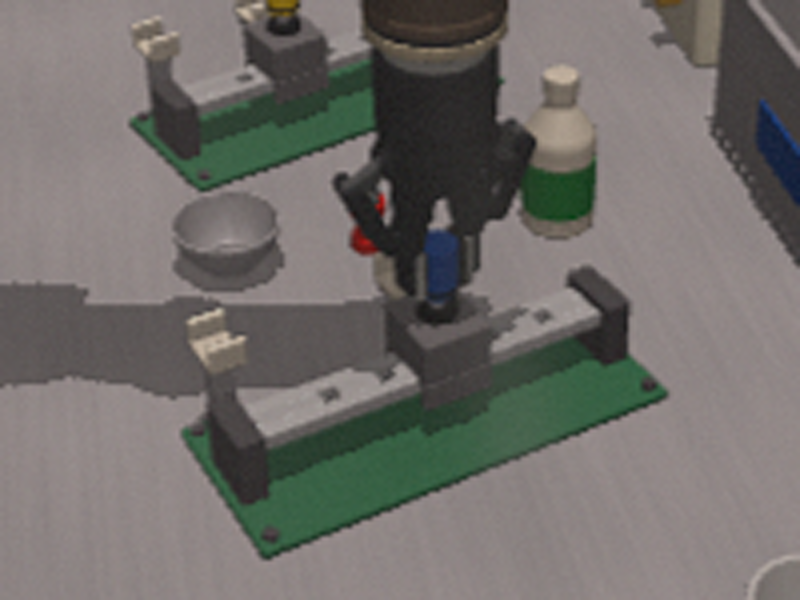

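View pics/wrist8.png

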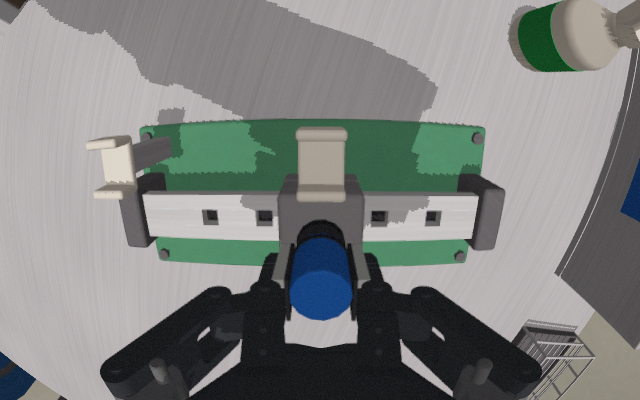

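Call:
play_rows --deltas '[{"ax": 0,"ay": 0,"az": 0,"tx": 0,"ty": 0,"tz": -0.4,"hand": 0},{"ax": 0,"ay": 0,"az": 0,"tx": 0,"ty": 0,"tz": 0,"hand": 0},{"ax": 0,"ay": 0,"az": 0,"tx": 0,"ty": 0,"tz": 0,"hand": 0},{"ax": 0,"ay": 0,"az": 0,"tx": 0,"ty": 0,"tz": 0,"hand": 0},{"ax": 0,"ay": 0,"az": 0,"tx": 0,"ty": 0,"tz": 0,"hand": 0}]'

```text
clock: 9.48
eef_pos: [0.4964, -0.1973, 0.1045]
tool_rot: [0.586, 0.81, 0.0, 0.0]
force: [-1.5, -2.0, 10.0]
finger_gap: 0.314
```

```bash
python3 look.py 9 side top; python3 - <<'E'
import cv2
a=cv2.imread("pics/side8.png");b=cv2.imread("pics/side9.png");print(cv2.absdiff(a,b).max(),cv2.absdiff(a,b).mean())
E
```

```text
9.475 [ 0.4964 -0.1973  0.1045] y ang 0.3189248493510888 z [ 0.001 -0.001 -1.   ] F [-1.55 -2.02  9.95] gap 0.31361545227501464 q [ 0.57  0.47 -0.39  1.92  0.24  0.8   0.37]
44 1.4099895833333334
```

View pics/side9.png

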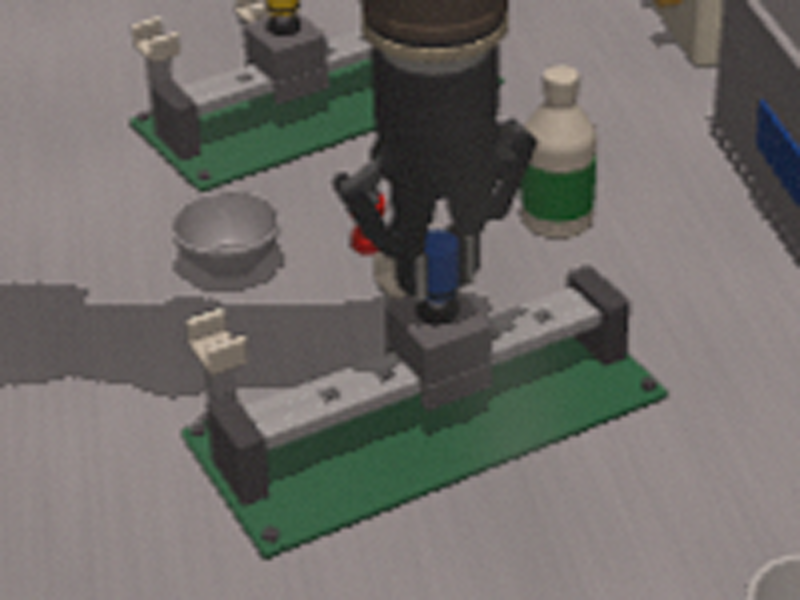

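The side picture shows the knob seated on its boss around (440,265) and still gripped, with the carriage centred on the next hole. The bystanders are in their places. The tool is at its original grasp height and now feels about 10 N of upward push, so the pin is home.

```bash
python3 -c "
from cell import job_done
print(job_done())"
```

```text
the job is handed in; nothing more can be done
None
```

The blue carriage is now in the next hole, with the pin held down and the gripper still on the blue knob. I handed the job in at about 9.5 s; it gives no verdict.

**What I did:** I gripped the blue knob with the jaws along the bar at 50 N and pulled it up about 14 mm to its stop. Then I slid the carriage about 40 mm away from the fixed rest, lowered the pin into the hole and kept a light downward push on it.

**Last checks:**
- **Position:** the TCP moved from (0.458, -0.210) to (0.496, -0.197), about 40 mm along the bar. That is within about 1 mm of the hole position I measured from the cameras.
- **Pin depth:** the TCP height is 104.5 mm, the same as when I first gripped the knob with the pin down. The tool feels 10 N pushing up, and the wrist picture matches the first grasp.
- **Grip:** the opening is 0.314, so the fingers are still closed on the 28 mm knob.
- **Surroundings:** in the last side picture, what is visible of the yellow insert and the nearby bystanders looks undisturbed. That crop leaves out the cap, brush and scope head, and I did not look at the final top picture.

**Problems along the way:**
- The first move call was refused ("invalid input") because its rows left out some keys, and nothing moved.
- A pose I read too early after the first approach was 2–3 mm off. I corrected it before gripping.

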